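# Refit the cover and spinner of an ice-melt spreader

## Task

On the mudroom bench, lower the aluminium cover plate over the two pins of the grey spreader gearbox until it lies flush, then let go of it. Then take the orange spinner from its wooden stand, put its splined stem down through the cover's collar, turn it until the splines mesh with the brass drive below, and push it fully home against the spring until the disc sits down on the collar. Finish still holding the spinner pressed home (the spring lifts it if you let go), and leave the dish, flashlight, ice scraper and shoehorn where they are.

Things in the scene. Friction and masses are not known exactly. Their poses are not given: they have to be found in the camera images.
- gearbox: Grey gearbox fixed to the bench, 100 (its x) x 140 (y) x 50 mm high, small feet, axle stub 35 mm out at +y. Origin: centre of its underside, z up. Two steel pins, 8 mm thick with conical tips, stand 14 mm above its top at y = +45 and -45 mm (x = 0). A 44 mm square well in the middle of its top holds the brass drive, flush with the top.
- gearbox_top (a point): Centre of the gearbox's top face, 50 mm above its origin, same axes; also the middle between the pins.
- drive_socket (a point): Centre of the brass drive's upper face, flush with the gearbox top, on the gearbox's middle; turns with the drive. Four brass blocks leave a cross of two slots 12 mm wide, 35 mm long, along this frame's x and y axes, 14 mm deep down to the sprung seat.
- drive (a joint): Angle of the brass drive about the vertical relative to the gearbox, rad, counterclockwise from above; at 0 its slots lie along the gearbox's x and y. Starts within 0.75 either way. Stiff: it takes 0.35 N m to turn, so turn the stem to suit it (the cross repeats every quarter turn).
- spring_seat (a joint): How far the sprung seat under the drive is pushed down, m. 0 when free (14 mm below the drive's face), 0.008 when the spinner is home. The spring pushes up with 3.2 N at 0 and 9.6 N at 0.008 m.
- cover: Loose aluminium plate, some 170 g, 60 (its x) x 120 (y) x 6 mm, flat on the bench at the start. Origin: centre of its underside, z up. Pin holes 10.5 mm wide at y = +45, -45 mm; a half turn makes no difference. On its middle a round collar, 46 mm outside, top 30 mm above the origin, 34 mm bore right through. Grip the collar from above across the plate's short x axis, clear of the pins.
- spinner: Loose, some 120 g, any yaw. Origin: centre of the stem's lower end, z up. Stem: steel cross, ribs 8 mm thick, 26 mm across, along x and y, round-nosed. Orange disc, 100 mm wide, at 52 to 56 mm, with diagonal fins up to 66 mm. Black knob to grip: 26 mm square, faces square to x and y, 56 to 100 mm. Origin is level with the gearbox top when standing on the drive's face, 22 mm below it when home.
- stand: Wooden block fixed to the bench, 70 x 70 x 58 mm high, with a 37 mm round hole down its middle. Origin: centre of its underside. The spinner's disc rests on its top with the stem in the hole, spinner origin 6 mm above the bench.
- key_dish: Green ceramic key dish, 110 mm wide, 28 mm high. Origin: centre of its underside. Leave alone.
- flashlight: Aluminium flashlight lying on the bench, 135 mm long (its x), 36 mm thick. Origin: under its middle. Leave alone.
- ice_scraper: Blue plastic ice scraper lying flat, about 190 mm long (its x), 100 mm wide at the blade. Leave alone.
- shoehorn: Steel shoehorn lying flat, about 170 mm long (its x), 42 mm wide. Leave alone.
Things that resemble listed ones, but are neither listed nor needed, are in the scene too. Leave any blue or pink look-alike of the spinner alone. What is shaped like the cover but black is not meant.

How it is judged:
By the outcome, as a careful person would: the job done as asked, in the order asked, and still so for the second after the job is handed in, while the arm keeps its last pose, push and grip.
It also fails if it takes over 54 s, if anything falls off the work surface, if the arm or the gripper's body presses on something with over 40 N, if the wrist force passes 120 N, or if a joint passes its speed limit or range.

## Robot

A 6-joint arm with a two-finger parallel gripper is mounted at the origin on the work surface. World frame = base frame: x ahead of the robot, y to its left, z up, the work surface at z = 0. Lengths are in m, angles in rad, forces in N, time in s.
With the tool pointing down it reaches from about 0.225 to 0.875 m from the base axis. Payload 3.4 kg.
Tool frame: the origin (TCP) lies on the centre line of the jaws, within the pads' length; the fingertips stand 22 mm ahead of it and the grasp point (between the pads) lies 3 mm ahead of it; z points along the fingers, y is the line along which they close (so a half turn about z gives the same grasp; the last joint's range is limited). The gripper opens to 85 mm and grips with 20 to 120 N. Pads are 22 mm wide; open, the fingers measure 114 mm over their backs; the gripper's body (76 mm by 85 mm) begins 54 mm behind the grasp point. The pads swing forward as they close: fully open they stand 13 mm farther back than shut.
Start: joints at [1.025, 0.276, 1.505, -0, 1.361, -0.121], TCP at [0.237, 0.524, 0.253] pointing down, gripper open.
Joint ranges: [-2.89, 2.89], [-0.75, 2.08], [0.22, 2.7], [-1.18, 4.32], [0.11, 2.71], [-2.7, 2.7]. Speed limits (rad/s): [2.57, 2.57, 3.14, 3.14, 3.14, 3.14].

## Interface

Orientations are given as a unit quaternion [w, x, y, z].
In Python, from rig import readout, optics, ticket gives the robot as it stands. The module is installed in compiled form; this text tells all that it offers.
- The arm moves only by the shell command python3 -m handwheel [OPENING] [FORCE], which reads ROWS from standard input. ROWS is a JSON list of rows, 1 to 5 of them, each of 4 numbers: dx, dy, dz in normalised numbers (1 is 0.2 m), then a turn about the tool's z in normalised numbers (1 is 4 rad); each row shifts and turns the commanded pose from where the row before left it, along the tool's axes as they then stand; what a row does not reach is not made up. A row lasts 1/12 s, in which the tool goes at most 0.0417 m and 0.125 rad, less where a joint would pass 70% of its speed; a pose out of reach is approached as far as the arm can. OPENING is the finger opening in m, set as the command begins (- or left out keeps the last). The fingers move at their own pace and stop on an object; FORCE is the grip in N (left out, the last holds). Time passes only in rows, so rows that do not move let the fingers close. It prints the time, the measured TCP pose, the force, the opening and the grip force at its end. No shift or turn number may pass 1 either way. Input that does not fit is refused with a message, and nothing moves.
- readout.get_state(): the state, without advancing time (a new reading comes with each control period).
- optics.get_image(name): name is "side" or "top"; returns a dict with "img" (384x512x3 uint8, red, green, blue), "camera_matrix" (3x3 intrinsics, pixels), "T" (4x4, takes a point from camera to world coordinates). Camera axes: x right, y down, z forward; pixel columns grow to the right and rows downward; lengths in m; the calibration is good to about 2 mm. A picture is of the moment at which its call begins. There is no depth.
- ticket.sign_off(): hands the job in; it is judged then, once.
The state is a dict: "clock": time; "qpos": joint angles; "qd": joint speeds; "effort": joint torques, N m; "position": TCP position; "ee_rot": TCP orientation; "contact_force": force on the tool from outside, world axes, zero at the start; "moment": the same for the moment, N m; "width": finger opening in m; "gripper_force": force on a finger pad.
Only numpy, scipy, OpenCV 4.12 (cv2) and the standard library are available. Lean on these libraries where they do the work, as an engineer would, in place of code of your own. Each camera call takes 0.05 s, during which the arm holds its last target. There are 200 camera calls.

## Working session

There is one attempt and no reset: what is moved stays moved. The work goes in short steps, Python scripts to look and compute and a shell command to move; the robot and the scene stay as the last step left them, time stands still between calls to the robot, and variables do not carry over. Pictures are saved under pics/ and viewed, at most 11 in all, crops included, and the job is handed in when it is done.

```bash
mkdir -p pics; cat > h.py <<'E'
import numpy as np, cv2
from rig import readout, optics, ticket
def grab(n,f):
    d=optics.get_image(n); cv2.imwrite('pics/'+f,d['img'][:,:,::-1]); np.savez('pics/'+n,**d); return d
def load(n): return np.load('pics/'+n+'.npz')
def plane(d,px,z):
    px=np.atleast_2d(np.array(px,float)); K=d['camera_matrix'];T=d['T']
    r=np.c_[px,np.ones(len(px))]@np.linalg.inv(K).T@T[:3,:3].T; o=T[:3,3]
    return o+r*((z-o[2])/r[:,2])[:,None]
def proj(d,P):
    T=d['T']; p=(np.atleast_2d(P)-T[:3,3])@T[:3,:3]; p=p@d['camera_matrix'].T; return p[:,:2]/p[:,2:]
E
python3 - <<'E'
from h import *
a=grab('top','t0.png');b=grab('side','s0.png')
for d in(a,b):print(d['T'].round(3),d['camera_matrix'].round(1))
print(readout.get_state())
E
```

```text
[[-0.075 -0.976  0.206  0.392]
 [-0.997  0.073 -0.018  0.009]
 [ 0.003 -0.207 -0.978  1.196]
 [ 0.     0.     0.     1.   ]] [[394.6   0.  257. ]
 [  0.  394.6 192.1]
 [  0.    0.    1. ]]
[[-0.999 -0.006  0.047  0.557]
 [-0.042  0.584 -0.811  1.108]
 [-0.022 -0.812 -0.583  0.864]
 [ 0.     0.     0.     1.   ]] [[484.6   0.  256.2]
 [  0.  484.6 189.4]
 [  0.    0.    1. ]]
{'clock': 0.1, 'qpos': array([ 1.02499077e+00,  2.76513771e-01,  1.50599632e+00, -2.18583070e-05,
        1.36071475e+00, -1.21033617e-01]), 'qd': array([-0.00099197, -0.00211142, -0.00337729,  0.00048824,  0.00118748,
       -0.00046439]), 'effort': array([ 9.05410179e-04, -4.17699659e+01, -2.46405226e+01, -4.84642419e-05,
        5.85269750e-03, -8.68636278e-06]), 'position': array([0.23676554, 0.52351159, 0.25254052]), 'ee_rot': array([-2.56990007e-04,  2.10790548e-01,  9.77530909e-01, -7.74649181e-04]), 'contact_force': array([-0.05098889, -0.85170136,  0.12418316]), 'moment': array([0.06491086, 0.00792179, 0.02053028]), 'gripper_force': 0.0, 'width': 0.0858437305013494}
```

View pics/t0.png

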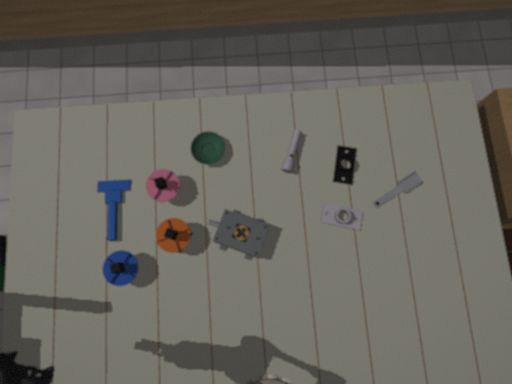

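View pics/s0.png

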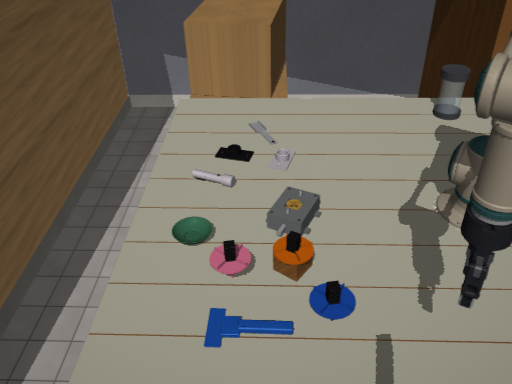

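Top: cover at about (343,216), gearbox (242,233), orange spinner (173,235), with pink, blue and black look-alikes nearby. The side view agrees. Next, enlarged crops.

```bash
python3 - <<'E'
from h import *
a=load('top')['img'];b=load('side')['img']
f=lambda i,x,y,w,h,s:cv2.resize(i[y:y+h,x:x+w],(w*s,h*s),interpolation=cv2.INTER_CUBIC)
A=np.vstack([np.hstack([f(a,200,195,80,60,5),f(a,310,185,80,60,5)]),np.hstack([f(b,255,180,80,60,5),f(b,250,130,80,60,5)])])
cv2.imwrite('pics/c.png',A[:,:,::-1])
E
```

```text
(no output)
```

View pics/c.png

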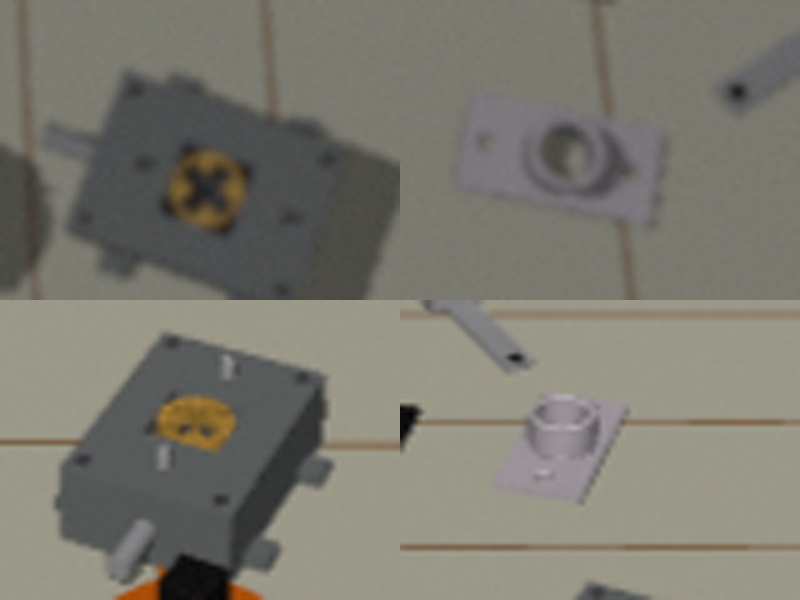

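Top-left: gearbox with brass cross at crop (207,190) and corner screws at (135,90), (327,158), (84,215) and (282,288). Top-right: cover plate with collar at crop (570,157). The bottom panels show the pins at (228,367) and (163,457) and the cover from the side. Now the numbers.

```bash
cat > meas.py <<'E'
from h import *
def mask(d,name,box):
    x,y,w,h=box; i=cv2.GaussianBlur(d['img'],(3,3),0).astype(int)
    r,g,b=i[...,0],i[...,1],i[...,2]; 
    m={'brass':(r-b>45)&(r>110-30)&(g>0.55*r),'grey':(b-g>-4),'orange':(r-b>70)&(g<0.55*r),'black':(i.max(2)<45)}[name]
    o=np.zeros(m.shape,np.uint8); o[y:y+h,x:x+w]=m[y:y+h,x:x+w]*255
    n,l,s,c=cv2.connectedComponentsWithStats(o); k=1+s[1:,4].argmax()
    return (l==k).astype(np.uint8),c[k],s[k]
def dot(d,p,r=2,dark=True):
    g=d['img'].astype(float).sum(2); x,y=np.round(p).astype(int); w=g[y-r:y+r+1,x-r:x+r+1]; w=(w.max()-w) if dark else w-w.min()
    w=w**2; Y,X=np.mgrid[y-r:y+r+1,x-r:x+r+1]; return [(w*X).sum()/w.sum(),(w*Y).sum()/w.sum()]
E
python3 - <<'E'
from meas import *
t,s=load('top'),load('side')
for d,box in((t,(220,215,45,35)),(s,(275,190,45,30))):
    m,c,st=mask(d,'brass',box); print('brass',c,st,plane(d,c,.05).round(4))
    x,y,w,h=st[:4]; bc=[x+(w-1)/2,y+(h-1)/2]; print(' bbox centre',plane(d,bc,.05).round(4))
g=lambda x,y,ox,oy:(ox+x/5-.4,oy+y/5-.4)
q=[dot(t,g(*p,200,195)) for p in((135,90),(327,158),(282,288),(84,215))]
P=plane(t,q,.05); print('screws top',P.round(4),P.mean(0)); 
for i in range(4):v=P[(i+1)%4]-P[i];print(np.linalg.norm(v),np.degrees(np.arctan2(v[1],v[0])))
q=[dot(s,(255+x/5-.4,180+y/5-.4)) for x,y in((172,42),(303,78),(222,199),(83,160))]
P=plane(s,q,.05); print('screws side',P.round(4),P.mean(0)); 
for i in range(4):v=P[(i+1)%4]-P[i];print(np.linalg.norm(v),np.degrees(np.arctan2(v[1],v[0])))
for d,box in((t,(316,198,55,36)),(s,(262,142,36,30))):
    m,c,st=mask(d,'grey',box); print('cover',c,st)
    k,_=cv2.findContours(m,0,1); hull=max(k,key=len); R=cv2.boxPoints(cv2.minAreaRect(plane(d,hull[:,0,:],.006)[:,:2].astype(np.float32)))
    print(R.round(4),R.mean(0)); v=np.diff(R,axis=0);print(np.hypot(*v.T),np.degrees(np.arctan2(v[:,1],v[:,0])))
for d,box,kb in((t,(150,212,48,45),(160,225,25,20)),(s,(268,230,50,40),(282,228,25,25))):
    m,c,st=mask(d,'orange',box); k,_=cv2.findContours(m,0,1); e=cv2.convexHull(max(k,key=len))
    Q=plane(d,e[:,0,:],.062)[:,:2].astype(np.float32); print('disc',cv2.fitEllipse(Q) if len(Q)>5 else 0, cv2.minEnclosingCircle(Q))
    m,c,st=mask(d,'black',kb); print('knob',c,st,plane(d,c,.10).round(4))
    k,_=cv2.findContours(m,0,1); Q=plane(d,k[0][:,0,:],.106)[:,:2].astype(np.float32); print(cv2.minAreaRect(Q))
E
```

```text
brass [241.21428571 226.85714286] [239 226   6   3  14] [[0.5338 0.0415 0.05  ]]
 bbox centre [[0.5334 0.0407 0.05  ]]
brass [293.62790698 203.90697674] [286 199  16  11 129] [[0.5166 0.0441 0.05  ]]
 bbox centre [[0.5169 0.0445 0.05  ]]
screws top [[ 0.5786  0.0815  0.05  ]
 [ 0.5299 -0.0282  0.05  ]
 [ 0.4564  0.0042  0.05  ]
 [ 0.5064  0.1153  0.05  ]] [0.51781317 0.04319577 0.05      ]
0.12002320481972234 -113.92796587537414
0.08035630522207342 156.20856571858747
0.1218564631859959 65.74045197003176
0.07966774968347655 -25.1073203966476
screws side [[ 0.5285 -0.029   0.05  ]
 [ 0.4558  0.0037  0.05  ]
 [ 0.5048  0.1117  0.05  ]
 [ 0.5781  0.0799  0.05  ]] [0.51679907 0.04158747 0.05      ]
0.07966054793959883 155.78868539729265
0.118544586628673 65.62788219758306
0.07993463311651743 -23.41091278737043
0.11966224121204397 -114.49811777579393
cover [341.51578947 216.29210526] [321 203  42  27 760]
[[ 0.502  -0.3141]
 [ 0.5618 -0.3316]
 [ 0.5962 -0.2139]
 [ 0.5364 -0.1964]] [ 0.5491102  -0.26399073]
[0.06229028 0.12263016 0.06229028] [-16.307377  73.69261  163.69261 ]
cover [281.634
[... 244 characters left out ...]
 0.2383488416671753), (0.08680668473243713, 0.08888346701860428), 169.1629638671875) ((0.5239043235778809, 0.23841793835163116), 0.044981278479099274)
knob [171.28378378 233.83783784] [166 230  12   9  74] [[0.5227 0.2349 0.1   ]]
((0.5220843553543091, 0.2339775562286377), (0.028575349599123, 0.01974392496049404), 66.02033233642578)
disc ((0.5230295062065125, 0.24168851971626282), (0.0969323143362999, 0.10128937661647797), 174.71990966796875) ((0.5232190489768982, 0.24181775748729706), 0.050715621560811996)
knob [292.97807018 241.06140351] [287 231  14  21 228] [[0.5236 0.2529 0.1   ]]
((0.5238900184631348, 0.25878849625587463), (0.06936956942081451, 0.029849693179130554), 84.45218658447266)
```

```bash
python3 - <<'E'
from h import *
a=load('top')['img'];b=load('side')['img']
f=lambda i,x,y,w,h,s:cv2.resize(i[y:y+h,x:x+w],(w*s,h*s),interpolation=cv2.INTER_CUBIC)
A=np.hstack([f(a,150,210,48,50,8),f(b,268,225,50,50,8)])
cv2.imwrite('pics/c2.png',np.minimum(A[:,:,::-1].astype(int)*1.5,255))
E
```

```text
[ WARN:0@0.577] global loadsave.cpp:1063 imwrite_ Unsupported depth image for selected encoder is fallbacked to CV_8U.
```

View pics/c2.png

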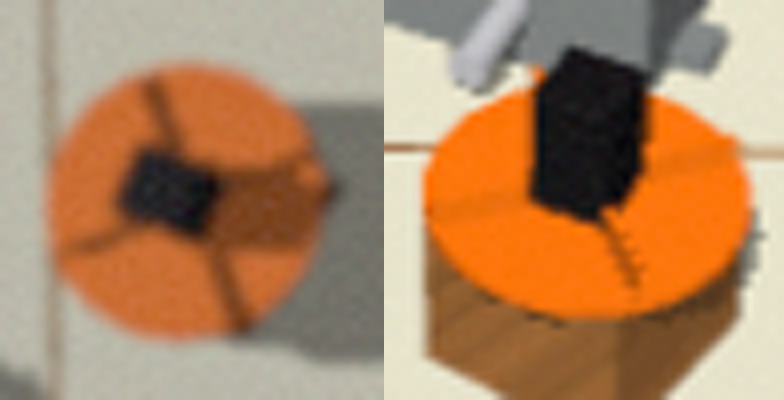

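Left crop: the knob is around (168,192) with diagonal fins, on the orange disc. Right crop: the knob on the stand, seen from the side. I'll refine the drive yaw, knob yaw and collar, and start turning the tool towards the cover's x axis.

Units first: shifts go in shares of 0.2 m and turns go in shares of 4 rad. So 0.125 rad / 4 = 0.0313.

```bash
cat >> h.py <<'E'
from scipy.spatial.transform import Rotation as Ro
def go(x,y,z,yaw=None):
    s=readout.get_state(); q=s['ee_rot']; R=Ro.from_quat([q[1],q[2],q[3],q[0]]).as_matrix()
    d=R.T@(np.array([x,y,z])-s['position']); Y=np.degrees(np.arctan2(R[1,1],R[0,1]))
    print('tool delta',d.round(4),'dist',np.linalg.norm(d).round(4),'yaw',Y.round(2),'t',s['clock'].__round__(2),'q',s['qpos'].round(2))
    if yaw is not None: print('turn',np.radians(-((yaw-Y+90)%180-90)).round(4))
E
python3 - <<'E'
from meas import *
t,s=load('top'),load('side')
print('collar',plane(t,[343.6,216],.03),plane(s,[282.2,152.2],.03))
def four(d,c,r0,r1,z,n=4):
    # n-fold phase of brightness on ring around c in the plane z
    A=np.radians(np.arange(0,360,1)); tot=0
    for r in np.linspace(r0,r1,8):
        p=proj(d,np.c_[c[0]+r*np.cos(A),c[1]+r*np.sin(A),0*A+z]).astype(np.float32)
        v=cv2.remap(d['img'].astype(np.float32)[...,0],p[:,0],p[:,1],cv2.INTER_CUBIC)[:,0]
        tot+=(-v*np.exp(1j*n*A)).sum()
    return np.degrees(np.angle(tot))/n,abs(tot)
for c in((.5173,.0424),(.5178,.0432),(.5166,.0441)):print('drive',four(t,c,.007,.014,.05),four(s,c,.007,.014,.05))
for c in((.524,.2385),(.523,.2417)):print('fins+45',four(t,c,.03,.045,.066),four(s,c,.03,.045,.066))
for z in(.106,):
  m,c,st=mask(t,'black',(160,225,25,20)); print(plane(t,c,z))
E
echo '[[0,0,0,0.0313],[0,0,0,0.0313],[0,0,0,0.0313],[0,0,0,0.0313],[0,0,0,0.0313]]' | python3 -m handwheel
echo '[[0,0,0,0.0313],[0,0,0,0.0313],[0,0,0,0.0313],[0,0,0,0.0313],[0,0,0,0.0313]]' | python3 -m handwheel
echo '[[0,0,0,0.0313],[0,0,0,0.014],[0,0,0,0]]' | python3 -m handwheel
python3 -c "
from h import *
go(.549,-.263,.12,-16.3)"
```

```text
collar [[ 0.54597448 -0.26462863  0.03      ]] [[ 0.54730462 -0.2619154   0.03      ]]
drive (np.float64(40.17074074052289), np.float64(30435.339810638874)) (np.float64(44.529696646632196), np.float64(19187.976229107073))
drive (np.float64(40.38124051570485), np.float64(33324.19021192897)) (np.float64(-44.2271247116256), np.float64(19391.59541915199))
drive (np.float64(39.922481779464015), np.float64(31546.220627036688)) (np.float64(40.67998213920591), np.float64(20380.629266111016))
fins+45 (np.float64(7.075398758102901), np.float64(13194.929901808498)) (np.float64(-2.2490850468925445), np.float64(29522.711466666497))
fins+45 (np.float64(5.633640278969927), np.float64(13240.498840144035)) (np.float64(-0.7087330077767787), np.float64(30635.42010242484))
[[0.52202826 0.2336582  0.106     ]]
clock: 0.52
position: [0.2368, 0.5236, 0.2528]
ee_rot: [0.0, 0.504, 0.864, -0.001]
contact_force: [0.0, 0.2, -0.4]
width: 0.0853
gripper_force: 0.0
clock: 0.93
position: [0.2368, 0.5237, 0.2528]
ee_rot: [0.0, 0.745, 0.667, -0.001]
contact_force: [0.1, 0.3, -0.3]
width: 0.0857
gripper_force: 0.0
clock: 1.18
position: [0.2368, 0.5237, 0.2528]
ee_rot: [0.0, 0.801, 0.599, -0.0]
contact_force: [0.0, -0.1, 0.7]
width: 0.0852
gripper_force: 0.0
tool delta [-0.6666  0.5213  0.1333] dist 0.8567 yaw -16.38 t 1.18 q [1.02 0.28 1.51 0.   1.36 1.31]
turn -0.0014
```

Converted, -0.03 m / 0.2 = -0.15, 0.0235 m / 0.2 = 0.1175.

```bash

echo '[[-0.15,0.1175,0.03,0],[-0.15,0.1175,0.03,0],[-0.15,0.1175,0.03,0],[-0.15,0.1175,0.03,0],[-0.15,0.1175,0.03,0]]' | python3 -m handwheel >/dev/null
echo '[[-0.15,0.1175,0.03,0],[-0.15,0.1175,0.03,0],[-0.15,0.1175,0.03,0],[-0.15,0.1175,0.03,0],[-0.15,0.1175,0.03,0]]' | python3 -m handwheel >/dev/null
echo '[[-0.15,0.1175,0.03,0],[-0.15,0.1175,0.03,0],[-0.15,0.1175,0.03,0],[-0.15,0.1175,0.03,0],[-0.15,0.1175,0.03,0]]' | python3 -m handwheel >/dev/null
echo '[[-0.15,0.1175,0.03,0],[-0.15,0.1175,0.03,0],[-0.15,0.1175,0.03,0],[-0.15,0.1175,0.03,0],[-0.15,0.1175,0.03,0]]' | python3 -m handwheel >/dev/null
echo '[[0,0,0,0],[0,0,0,0]]' | python3 -m handwheel
python3 -c "
from h import *
go(.548,-.263,.12,-16.3)"
```

```text
clock: 3.02
position: [0.5196, -0.1859, 0.1323]
ee_rot: [-0.001, 0.801, 0.599, -0.0]
contact_force: [-1.1, 1.4, 0.4]
width: 0.0857
gripper_force: 0.0
tool delta [-0.0659  0.0491  0.0122] dist 0.0831 yaw -16.43 t 3.02 q [-0.47  0.34  1.74  0.    1.07 -0.18]
turn -0.0023
```

Converted, -0.022 m / 0.2 = -0.11, 0.0164 m / 0.2 = 0.082.

```bash

echo '[[-0.11,0.082,0.02,0],[-0.11,0.082,0.02,0],[-0.11,0.082,0.02,0],[0,0,0,0]]' | python3 -m handwheel
python3 -c "
from h import *
go(.548,-.263,.03,-16.3)
t=grab('top','t1.png');s=grab('side','s1.png')
f=lambda i,x,y,w,h,s:cv2.resize(i[y:y+h,x:x+w],(w*s,h*s))
cv2.imwrite('pics/c3.png',np.hstack([f(t['img'],300,165,100,100,4),f(s['img'],240,80,100,100,4)])[:,:,::-1])"
```

```text
clock: 3.35
position: [0.5497, -0.2644, 0.1208]
ee_rot: [0.002, 0.8, 0.6, -0.0]
contact_force: [0.7, -0.1, -0.3]
width: 0.0857
gripper_force: 0.0
tool delta [ 0.0011 -0.0022  0.0908] dist 0.0908 yaw -16.32 t 3.35 q [-0.56  0.42  1.63 -0.    1.09 -0.28]
turn -0.0004
```

View pics/c3.png

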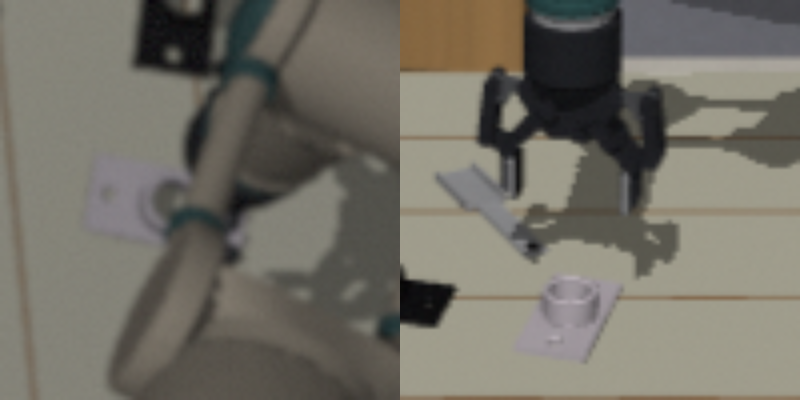

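The gripper is above the cover, straddling the collar at crop (570,290), clear of the shoehorn. Descending and gripping.

Converted, 0.03 m / 0.2 = 0.15, 0.025 m / 0.2 = 0.125.

```bash

echo '[[0,-0.01,0.15,0],[0.005,0,0.15,0],[0,0,0.125,0],[0,0,0.0275,0],[0,0,0,0]]' | python3 -m handwheel
echo '[[0,0,0,0],[0,0,0,0],[0,0,0,0],[0,0,0,0],[0,0,0,0]]' | python3 -m handwheel 0.03 40
python3 -c "
from h import *
go(.548,-.263,.03,-16.3)"
```

```text
clock: 3.87
position: [0.5445, -0.257, 0.0293]
ee_rot: [-0.003, 0.8, 0.6, -0.001]
contact_force: [0.5, -0.6, 0.4]
width: 0.0856
gripper_force: 0.0
clock: 4.28
position: [0.5477, -0.2603, 0.0329]
ee_rot: [0.002, 0.8, 0.599, 0.001]
contact_force: [0.3, 0.9, 6.0]
width: 0.0438
gripper_force: 41.8
tool delta [-0.0025  0.001   0.0029] dist 0.004 yaw -16.33 t 4.28 q [-0.56  0.51  1.73  0.    0.89 -0.27]
turn -0.0006
```

Converted, -0.04 m / 0.2 = -0.2, -0.03 m / 0.2 = -0.15.

```bash

echo '[[0,0,0,0],[0,0,-0.025,0],[0,0,-0.15,0],[0,0,-0.2,0],[0,0,-0.2,0]]' | python3 -m handwheel
echo '[[0,0,-0.2,0],[0,0,0,0],[0,0,0,0]]' | python3 -m handwheel
python3 -c "
from h import *
go(.5173,.0424,.12,65.9-90)
t=grab('top','t2.png');s=grab('side','s2.png')
f=lambda i,x,y,w,h,s:cv2.resize(i[y:y+h,x:x+w],(w*s,h*s))
print(proj(t,readout.get_state()['position']),proj(s,readout.get_state()['position']))
cv2.imwrite('pics/c4.png',np.hstack([f(t['img'],300,165,100,100,4),f(s['img'],220,40,130,130,3)[:400]] if 0 else [f(t['img'],300,165,100,100,4),f(s['img'],240,50,100,100,4)])[:,:,::-1])"
```

```text
clock: 4.7
position: [0.5452, -0.2591, 0.1463]
ee_rot: [-0.002, 0.8, 0.599, -0.001]
contact_force: [-0.5, -0.0, -1.9]
width: 0.0439
gripper_force: 41.5
clock: 4.95
position: [0.5476, -0.2605, 0.1893]
ee_rot: [0.003, 0.8, 0.6, 0.001]
contact_force: [-1.1, 0.2, -1.1]
width: 0.044
gripper_force: 41.6
tool delta [ 0.2823 -0.1147  0.068 ] dist 0.3122 yaw -16.33 t 4.95 q [-0.56  0.36  1.54  0.    1.23 -0.27]
turn 0.1356
[[354.52451203 207.54496649]] [[283.25735916 109.81665029]]
```

View pics/c4.png

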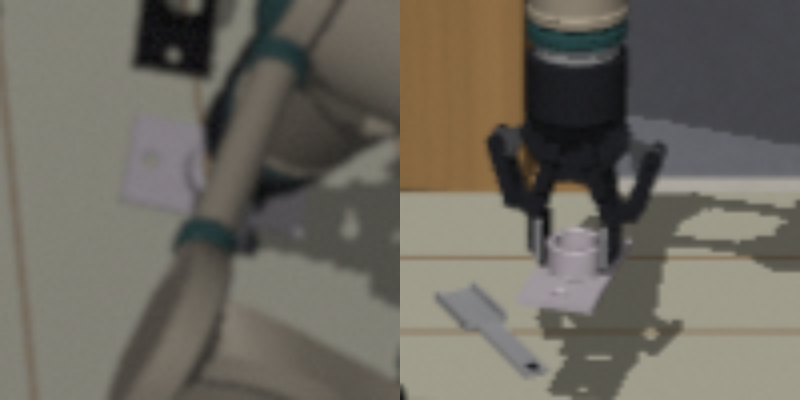

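The cover is held level by its collar, with one hole visible in each view: top crop (150,157) and side crop (560,290). Measuring the held offset now, then turning.

Converted, 0.125 rad / 4 = 0.0313.

```bash
cat >> meas.py <<'E'
def held(t,s,ht,hs,tcp,R):
    z=tcp[2]-.033+.006
    for d,h in((t,ht),(s,hs)):
        if h is None: continue
        p=dot(d,h,2,d is t) if d is t else list(h); P=plane(d,p,z)[0]; v=R.T@(P-tcp); print('hole',np.round(p,1),P.round(4),'tool',v.round(4))
def pose():
    s=readout.get_state(); q=s['ee_rot']; return s['position'],Ro.from_quat([q[1],q[2],q[3],q[0]]).as_matrix()
E
python3 - <<'E'
from meas import *
t,s=load('top'),load('side'); tcp,R=pose()
held(t,s,(337.1,203.9),(279.6,122.1),tcp,R)
m,c,st=mask(t,'grey',(325,185,28,38)); k,_=cv2.findContours(m,0,1); k=max(k,key=len)[:,0]; P=plane(t,k,tcp[2]-.027)
V=(P-tcp)@R; print('top edges: minx',V[:,0].min(),np.percentile(V[:,1],[2,98]),V[:,0].max())
# fit the long straight edges and the end edge in the tool frame
for nm,sel,a in(('end',(V[:,0]<V[:,0].min()+.006)&(abs(V[:,1])<.025),1),('left',(abs(V[:,1]-V[:,1].min())<.006)&(V[:,0]<-.028),0),('right',(abs(V[:,1]-V[:,1].max())<.006)&(V[:,0]<-.028),0)):
    if sel.sum()>3: f=np.polyfit(V[sel,a],V[sel,1-a],1); print(nm,sel.sum(),np.degrees(f[0]).round(2),f[1].round(4))
E
echo '[[0,0,0,0.0313],[0,0,0,0.0027],[0,0,0,0]]' | python3 -m handwheel
python3 -c "
from h import *
go(.5173,.0424,.13,65.9-90)"
```

```text
hole [337.1 203.9] [ 0.5628 -0.2211  0.1582] tool [0.0415 0.006  0.027 ]
hole [279.6 122.1] [ 0.5565 -0.2295  0.1582] tool [0.0316 0.0023 0.027 ]
top edges: minx -0.00535278549695231 [-0.036548    0.04104326] 0.056666409181622815
clock: 5.3
position: [0.5454, -0.2591, 0.1838]
ee_rot: [-0.002, 0.839, 0.545, -0.001]
contact_force: [0.5, 0.6, -1.6]
width: 0.0438
gripper_force: 41.5
tool delta [ 0.2641 -0.148   0.0545] dist 0.3076 yaw -23.98 t 5.3 q [-0.56  0.37  1.55  0.    1.23 -0.14]
turn 0.0021
```

```bash

for i in 1 2 3; do echo '[[0,0,0,0],[0,0,0,0]]' | python3 -m handwheel >/dev/null;python3 -c "
from h import *
s=readout.get_state(); print(s['position'].round(4),s['qpos'].round(4),s['qd'].round(3))"; done
```

```text
[ 0.546  -0.2595  0.1848] [-5.5870e-01  3.6460e-01  1.5473e+00  1.0000e-04  1.2316e+00 -1.3970e-01] [-0.001 -0.006 -0.006 -0.002 -0.001  0.007]
[ 0.5463 -0.2597  0.1855] [-5.5870e-01  3.6390e-01  1.5465e+00  1.0000e-04  1.2316e+00 -1.3880e-01] [ 0.    -0.004 -0.003 -0.001 -0.     0.003]
[ 0.5464 -0.2597  0.1858] [-5.5870e-01  3.6350e-01  1.5464e+00  1.0000e-04  1.2316e+00 -1.3840e-01] [ 0.001  0.    -0.     0.001  0.001  0.001]
```

It's just settling wobble, so I'll wait about 0.8 s before each measurement.

Converted, 0.026 m / 0.2 = 0.13, 0.02 m / 0.2 = 0.1.

```bash

echo '[[0.1,-0.06,0,0],[0.13,-0.0725,0,0],[0.13,-0.0725,0,0],[0.13,-0.0725,0,0],[0.13,-0.0725,0,0]]' | python3 -m handwheel >/dev/null
echo '[[0.13,-0.0725,0.05,0],[0.13,-0.0725,0.05,0],[0.13,-0.0725,0.05,0],[0.13,-0.0725,0.05,0],[0.1,-0.06,0.05,0]]' | python3 -m handwheel >/dev/null
echo '[[0.07,-0.04,0.03,0],[0,0,0,0],[0,0,0,0],[0,0,0,0],[0,0,0,0]]' | python3 -m handwheel
echo '[[0,0,0,0],[0,0,0,0],[0,0,0,0],[0,0,0,0],[0,0,0,0]]' | python3 -m handwheel
python3 -c "
from h import *
go(.5173,.0424,.12,65.9-90)
t=grab('top','t3.png');s=grab('side','s3.png')
f=lambda i,x,y,w,h,s:cv2.resize(i[y:y+h,x:x+w],(w*s,h*s),interpolation=cv2.INTER_CUBIC)
print(proj(t,readout.get_state()['position']),proj(s,readout.get_state()['position']))
cv2.imwrite('pics/c5.png',np.hstack([f(t['img'],200,180,80,80,5),f(s['img'],255,150,80,80,5)])[:,:,::-1])"
```

```text
clock: 7.05
position: [0.519, 0.039, 0.1304]
ee_rot: [0.001, 0.839, 0.544, 0.001]
contact_force: [0.0, 1.2, -0.7]
width: 0.044
gripper_force: 41.5
clock: 7.47
position: [0.5183, 0.0397, 0.1298]
ee_rot: [0.0, 0.839, 0.544, 0.0]
contact_force: [0.3, 0.3, -1.6]
width: 0.0437
gripper_force: 41.5
tool delta [ 0.0021 -0.002   0.0098] dist 0.0103 yaw -24.13 t 7.47 q [-0.06  0.3   1.81  0.    1.04  0.36]
turn -0.0004
[[241.15606858 228.97832784]] [[293.6487642  179.15506936]]
```

View pics/c5.png

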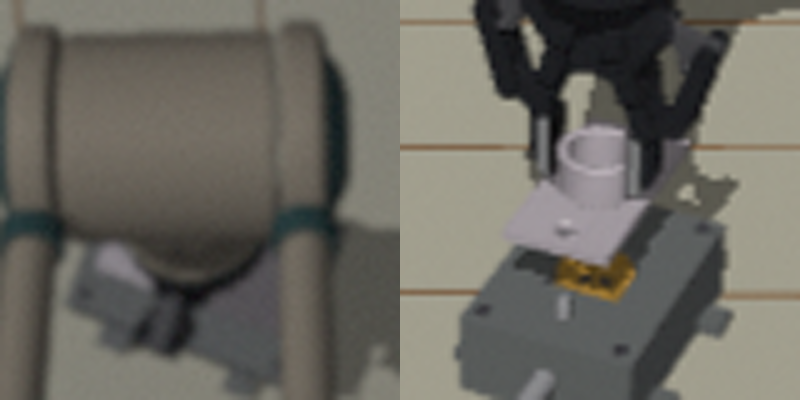

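Side view: the held plate has its front corners at crop (502,230) and (607,262), hole at (565,228), and the near pin below at (565,305). The arm hides it in the top view. I'll fit the plate's edges in the side view.

```bash
python3 - <<'E'
from meas import *
s=load('side'); tcp,R=pose(); img=s['img'].astype(np.float32); zt=tcp[2]-.0245
print([img[int(150+y/5),int(255+x/5)] for x,y in((540,220) and ((140,220)),(75,250) and (75,260),(165,306),(207,258))] if 0 else '')
g=img[...,2]-0.0
cr=lambda x,y:np.array([255+(x-400)/5-.4,150+y/5-.4])
def edge(a,b,span=4,n=25):
    # subpixel max-gradient points along normals of the segment a-b
    a,b=np.array(a),np.array(b); u=(b-a)/np.linalg.norm(b-a); nrm=np.array([-u[1],u[0]]); q=np.linspace(-span,span,41); G=cv2.GaussianBlur(img.sum(2),(0,0),.7); out=[]
    for f in np.linspace(.12,.88,n):
        p=(a+f*(b-a)+q[:,None]*nrm).astype(np.float32); v=cv2.remap(G,p[:,0],p[:,1],1)[:,0]; k=np.abs(np.gradient(v)).argmax(); out.append(p[k])
    return np.array(out)
def line(P):
    vx,vy,x,y=cv2.fitLine(P[:,:2].astype(np.float32),cv2.DIST_HUBER,0,.001,.001)[:,0]; return np.array([x,y]),np.degrees(np.arctan2(vy,vx))%180
C=[cr(502,230),cr(607,262),cr(655,200),cr(540,183)]
for z in(zt,zt-.006):
  L=[line(plane(s,edge(C[i],C[j],2.5),z)) for i,j in((0,1),(1,2),(0,3))]
  print('z',round(z,4)); 
  for n,(p,a) in zip(('front','right','left'),L):print(n,((p-tcp[:2])@R[:2,:2]).round(4),a.round(2))
for z in(zt,zt-.003,zt-.006):
  P=plane(s,cr(565,228),z)[0]; print('hole rel TCP tool',((P-tcp)@R).round(4),'rel gearbox c',P[:2]-[.5173,.0424])
for (x,y) in((565,296),(563,318)):print('pin',plane(s,cr(x,y),.064 if y<300 else .05).round(4))
th=np.radians(65.9);print('exp pin',np.array([.5173,.0424])+.045*np.array([np.cos(th),np.sin(th)]),'cam',s['T'][:3,3])
s0=np.load('pics/side.npz')
E
```

```text
z 0.1053
front [ 0.0653 -0.0017] 156.98
right [ 0.0266 -0.0325] 66.46
left [0.0332 0.0258] 66.49
z 0.0993
front [0.058  0.0014] 156.98
right [ 0.019  -0.0296] 66.46
left [0.0256 0.0292] 66.49
hole rel TCP tool [ 0.0422 -0.0012  0.0245] rel gearbox c [0.01708714 0.03646872]
hole rel TCP tool [0.0385 0.0004 0.0275] rel gearbox c [0.01699679 0.03239748]
hole rel TCP tool [0.0347 0.0019 0.0305] rel gearbox c [0.01690643 0.02832624]
pin [[0.5338 0.0841 0.064 ]]
pin [[0.5347 0.0854 0.05  ]]
exp pin [0.53567487 0.08347754] cam [0.55722438 1.10785665 0.86355018]
```

Converted, 0.009 m / 0.2 = 0.045, 0.0025 m / 0.2 = 0.0125, 0.005 rad / 4 = 0.0013.

```bash

python3 -c "
from h import *
go(.519,.0448,.103,-24.6)"
echo '[[0.0125,-0.0035,0.045,0.0013],[0.0125,-0.0035,0.045,0.0013],[0,0,0.045,0],[0,0,0,0],[0,0,0,0]]' | python3 -m handwheel >/dev/null
echo '[[0,0,0,0],[0,0,0,0],[0,0,0,0],[0,0,0,0],[0,0,0,0]]' | python3 -m handwheel
python3 -c "
from h import *
go(.519,.0448,.09,-24.6)
s=grab('side','s4.png')
f=lambda i,x,y,w,h,s:cv2.resize(i[y:y+h,x:x+w],(w*s,h*s),interpolation=cv2.INTER_CUBIC)
cv2.imwrite('pics/c6.png',f(s['img'],260,165,70,60,8)[:,:,::-1])"
```

```text
tool delta [ 0.0049 -0.0014  0.0268] dist 0.0273 yaw -24.11 t 7.57 q [-0.06  0.3   1.81  0.    1.04  0.36]
turn 0.0086
clock: 8.4
position: [0.5192, 0.045, 0.1031]
ee_rot: [0.0, 0.842, 0.54, 0.0]
contact_force: [-0.4, -0.3, -1.9]
width: 0.0438
gripper_force: 41.5
tool delta [-0.0003 -0.0001  0.0131] dist 0.0131 yaw -24.67 t 8.4 q [-0.05  0.33  1.84  0.    0.97  0.38]
turn -0.0013
```

View pics/c6.png

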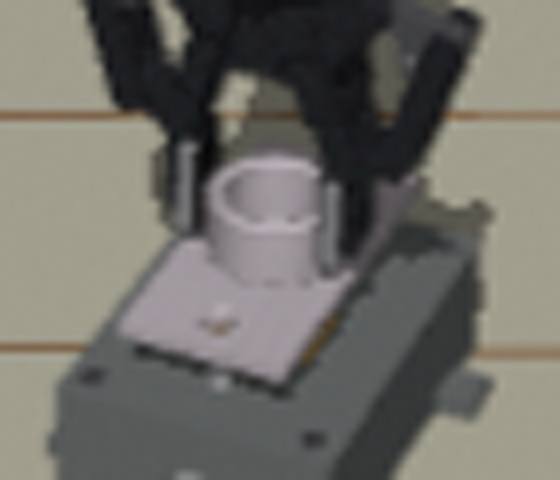

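The hole at crop (218,318) lines up vertically with the pin base at (220,383). Lowering gently.

Converted, 0.004 m / 0.2 = 0.02, 0.003 m / 0.2 = 0.015.

```bash

echo '[[0,0,0.02,0],[0,0,0.02,0],[0,0,0.015,0],[0,0,0,0],[0,0,0,0]]' | python3 -m handwheel
echo '[[0,0,0.015,0],[0,0,0,0],[0,0,0.015,0],[0,0,0,0],[0,0,0,0]]' | python3 -m handwheel
```

```text
clock: 8.87
position: [0.5187, 0.0451, 0.0914]
ee_rot: [-0.0, 0.842, 0.54, -0.0]
contact_force: [0.2, -0.1, -2.3]
width: 0.0437
gripper_force: 41.5
clock: 9.28
position: [0.5188, 0.0453, 0.0855]
ee_rot: [-0.0, 0.842, 0.54, -0.0]
contact_force: [0.4, 2.1, -3.1]
width: 0.0435
gripper_force: 41.5
```

Converted, 0.003 m / 0.2 = 0.015, 0.002 m / 0.2 = 0.01.

```bash

echo '[[0,0,0.015,0],[0,0,0,0],[0,0,0.01,0],[0,0,0,0],[0,0,0,0]]' | python3 -m handwheel
echo '[[0,0,0.005,0],[0,0,0,0],[0,0,0.005,0],[0,0,0,0],[0,0,0,0]]' | python3 -m handwheel
python3 -c "
from h import *
go(.519,.0448,.09,-24.6)"
```

```text
clock: 9.7
position: [0.5191, 0.0454, 0.0828]
ee_rot: [0.0, 0.842, 0.54, 0.001]
contact_force: [-5.3, 3.9, 14.4]
width: 0.0439
gripper_force: 43.3
clock: 10.12
position: [0.5191, 0.0454, 0.0828]
ee_rot: [0.0, 0.842, 0.54, 0.001]
contact_force: [-8.2, 2.3, 29.0]
width: 0.044
gripper_force: 44.8
tool delta [-0.0006  0.0002 -0.0072] dist 0.0072 yaw -24.66 t 10.12 q [-0.05  0.35  1.87  0.    0.92  0.38]
turn -0.001
```

It stopped at 0.0828, exactly 50 mm above the grasp height of 0.0329, so it's flush. Relaxing, releasing, rising, and checking.

Converted, -0.003 m / 0.2 = -0.015.

```bash

echo '[[0,0,-0.015,0],[0,0,0,0],[0,0,0,0]]' | python3 -m handwheel
echo '[[0,0,0,0],[0,0,0,0],[0,0,0,0],[0,0,0,0],[0,0,0,0]]' | python3 -m handwheel .085
echo '[[0,0,-0.05,0],[0,0,-0.15,0],[0,0,-0.2,0],[0,0,-0.2,0],[0,0,-0.1,0]]' | python3 -m handwheel >/dev/null
echo '[[0,0,0,0],[0,0,0,0],[0,0,0,0],[0,0,0,0],[0,0,0,0]]' | python3 -m handwheel
python3 - <<'E'
from h import *
s=grab('side','s5.png')
f=lambda i,x,y,w,h,s:cv2.resize(i[y:y+h,x:x+w],(w*s,h*s),interpolation=cv2.INTER_CUBIC)
cv2.imwrite('pics/c7.png',f(s['img'],260,165,70,70,8)[:,:,::-1])
go(.5235,.2385,.2,65)
E
```

```text
clock: 10.37
position: [0.5191, 0.0454, 0.0829]
ee_rot: [0.0, 0.842, 0.54, 0.0]
contact_force: [-3.8, 2.9, 11.9]
width: 0.0436
gripper_force: 42.9
clock: 10.78
position: [0.5191, 0.0449, 0.0814]
ee_rot: [-0.0, 0.842, 0.54, -0.0]
contact_force: [-0.3, -1.0, 0.1]
width: 0.0852
gripper_force: 0.0
clock: 11.62
position: [0.5181, 0.0451, 0.2203]
ee_rot: [-0.001, 0.842, 0.54, -0.001]
contact_force: [0.7, -0.4, -0.5]
width: 0.0849
gripper_force: 0.0
tool delta [ 0.178  -0.0759  0.0204] dist 0.1946 yaw -24.67 t 11.67 q [-0.05  0.22  1.67  0.    1.26  0.38]
turn -1.5651
```

View pics/c7.png

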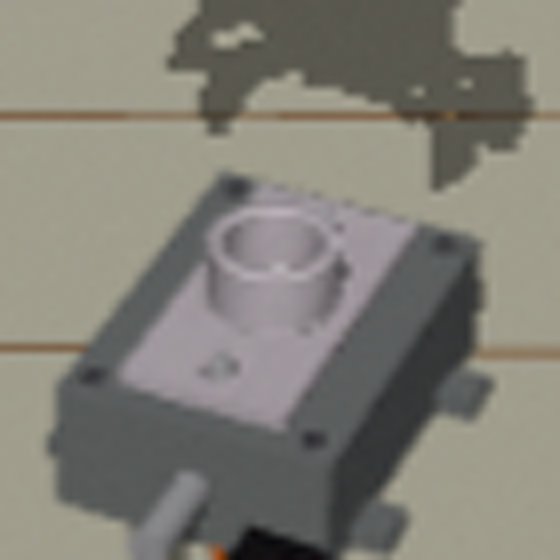

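The cover lies flush on both pins and is released. Next is the spinner: refining its centre and yaw.

```bash
python3 - <<'E'
from meas import *
t=grab('top','t6.png'); s=load('side')
print('disc top eye',plane(t,[172.8,234.6],.062).round(4))
for d,box in((t,(150,212,48,45)),(s,(262,225,60,48))):
    hsv=cv2.cvtColor(cv2.GaussianBlur(d['img'],(3,3),0),cv2.COLOR_RGB2HSV); m=cv2.inRange(hsv,(4,150,70),(16,255,255)); b=np.zeros_like(m); x,y,w,h=box; b[y:y+h,x:x+w]=m[y:y+h,x:x+w]
    k,_=cv2.findContours(b,0,1); e=cv2.convexHull(max(k,key=cv2.contourArea))[:,0,:]; Q=plane(d,e,.062)[:,:2].astype(np.float32); print('disc',cv2.minEnclosingCircle(Q),Q.min(0),Q.max(0))
kb=mask(t,'black',(160,225,25,20)); k,_=cv2.findContours(kb[0],0,1); r=cv2.minAreaRect(k[0]); q=cv2.boxPoints(r); P=plane(t,q,.095)[:,:2]; print('knob',P.mean(0)); v=np.diff(P,axis=0); print(np.hypot(*v.T),np.degrees(np.arctan2(v[:,1],v[:,0]))%90)
# knob-top upper corners in the side crop (c2): (575,47),(645,72),(535,78)
c=[(268+(x-384)/8-.44,225+y/8-.44) for x,y in((535,80),(575,47),(645,72))]; P=plane(s,c,.106)[:,:2]; v=np.diff(P,axis=0); print('knob top side',P.round(4),np.hypot(*v.T),np.degrees(np.arctan2(v[:,1],v[:,0]))%90,(P[0]+P[2])/2)
E
```

```text
disc top eye [[0.5248 0.2385 0.062 ]]
disc ((0.523967444896698, 0.23863470554351807), 0.048660196363925934) [0.47805393 0.19412567] [0.57048965 0.28412405]
disc ((0.5275147557258606, 0.25176918506622314), 0.06828505545854568) [0.4740932 0.1841593] [0.57083976 0.31645897]
knob [0.52331848 0.2362907 ]
[0.01939545 0.02894364 0.01935484] [66.31476663 64.22504079 66.02024429]
knob top side [[0.5389 0.2369]
 [0.5268 0.2217]
 [0.5063 0.2328]] [0.01937943 0.02329198] [51.47491418 61.71592638] [0.52256229 0.23483804]
```

Converted, 0.026 m / 0.2 = 0.13, 0.02 m / 0.2 = 0.1, 0.023 rad / 4 = 0.0058.

```bash

echo '[[0.1,-0.041,0,0.0058],[0.13,-0.0535,0,0],[0.13,-0.0535,0,0],[0.13,-0.0535,0,0],[0.13,-0.0535,0.05,0]]' | python3 -m handwheel >/dev/null
echo '[[0.13,-0.0535,0.05,0],[0.1,-0.0425,0.05,0],[0.04,-0.015,0.05,0],[0,0,0.05,0],[0,0,0,0]]' | python3 -m handwheel >/dev/null
echo '[[0,0,0,0],[0,0,0,0],[0,0,0,0],[0,0,0,0],[0,0,0,0]]' | python3 -m handwheel
python3 - <<'E'
from h import *
go(.524,.2395,.098,-26)
E
```

```text
clock: 12.97
position: [0.5311, 0.2366, 0.1725]
ee_rot: [0.0, 0.848, 0.53, 0.001]
contact_force: [0.1, -0.6, -0.9]
width: 0.0847
gripper_force: 0.0
tool delta [-0.0006 -0.0077  0.0745] dist 0.0749 yaw -26.04 t 12.97 q [ 0.3   0.34  1.62 -0.    1.18  0.75]
turn -0.0007
```

Units first: shifts go in shares of 0.2 m and turns go in shares of 4 rad. So 0.02 m / 0.2 = 0.1, 0.015 m / 0.2 = 0.075.

```bash

echo '[[0,-0.02,0.05,0],[0,-0.0185,0.1,0],[0,0,0.1,0],[0,0,0.075,0],[0,0,0.0475,0]]' | python3 -m handwheel
echo '[[0,0,0,0],[0,0,0,0],[0,0,0,0],[0,0,0,0],[0,0,0,0]]' | python3 -m handwheel
python3 - <<'E'
from h import *
go(.524,.2395,.098,-26)
E
echo '[[0,0,0,0],[0,0,0,0],[0,0,0,0],[0,0,0,0],[0,0,0,0]]' | python3 -m handwheel .015 80
echo '[[0,0,0,0],[0,0,0,0],[0,0,0,0],[0,0,0,0],[0,0,0,0]]' | python3 -m handwheel
python3 - <<'E'
from h import *
go(.524,.2395,.098,-26)
E
```

```text
clock: 13.38
position: [0.5222, 0.2402, 0.0951]
ee_rot: [-0.0, 0.848, 0.53, -0.002]
contact_force: [-0.8, -0.3, 0.0]
width: 0.0852
gripper_force: 0.0
clock: 13.8
position: [0.5245, 0.2408, 0.0983]
ee_rot: [0.0, 0.848, 0.53, 0.001]
contact_force: [-0.9, -0.2, 0.3]
width: 0.0846
gripper_force: 0.0
tool delta [-0.0014  0.0001  0.0003] dist 0.0014 yaw -25.99 t 13.8 q [0.31 0.4  1.73 0.   1.01 0.76]
turn 0.0001
clock: 14.22
position: [0.5239, 0.2406, 0.0975]
ee_rot: [0.0, 0.848, 0.53, 0.0]
contact_force: [-5.0, 0.2, 43.3]
width: 0.0252
gripper_force: 50.5
clock: 14.63
position: [0.5241, 0.2407, 0.0976]
ee_rot: [0.0, 0.848, 0.53, 0.0]
contact_force: [0.7, 0.4, 3.5]
width: 0.025
gripper_force: 78.9
tool delta [-0.0011  0.0004 -0.0004] dist 0.0012 yaw -25.99 t 14.63 q [0.31 0.4  1.73 0.   1.01 0.76]
turn 0.0001
```

Converted, -0.025 m / 0.2 = -0.125, -0.01 m / 0.2 = -0.05.

```bash

echo '[[0,0,-0.05,0],[0,0,-0.125,0],[0,0,-0.125,0],[0,0,-0.125,0],[0,0,-0.125,0]]' | python3 -m handwheel >/dev/null
echo '[[0,0,0,0.025],[0,0,0,0.025],[0,0,0,0.025],[0,0,0,0.025],[0,0,0,0.0035]]' | python3 -m handwheel >/dev/null
echo '[[0,0,0,0],[0,0,0,0],[0,0,0,0],[0,0,0,0],[0,0,0,0]]' | python3 -m handwheel
echo '[[0,0,0,0],[0,0,0,0],[0,0,0,0]]' | python3 -m handwheel
python3 - <<'E'
from meas import *
go(.518,.0431,.2,-49.7)
t=grab('top','t7.png');s=grab('side','s7.png'); tcp,R=pose(); print(tcp)
# disc in side view at z = tcp-.092+.056
for d in(t,s):
    hsv=cv2.cvtColor(cv2.GaussianBlur(d['img'],(3,3),0),cv2.COLOR_RGB2HSV); m=cv2.inRange(hsv,(4,150,70),(16,255,255)); n,l,st,c=cv2.connectedComponentsWithStats(m); k=1+st[1:,4].argmax(); print(st[k],c[k])
    e=cv2.convexHull(np.argwhere(l==k)[:,::-1].astype(np.int32))[:,0,:]; Q=plane(d,e,tcp[2]-.0358)[:,:2].astype(np.float32); print('disc',cv2.minEnclosingCircle(Q),Q.min(0),Q.max(0))
f=lambda i,x,y,w,h,s:cv2.resize(i[y:y+h,x:x+w],(w*s,h*s),interpolation=cv2.INTER_CUBIC)
cv2.imwrite('pics/c8.png',np.hstack([f(t['img'],130,180,80,80,5),f(s['img'],250,150,100,100,4)])[:,:,::-1])
E
```

```text
clock: 15.88
position: [0.5238, 0.2405, 0.2073]
ee_rot: [-0.0, 0.939, 0.345, -0.0]
contact_force: [-0.5, 0.1, -0.9]
width: 0.0247
gripper_force: 78.6
clock: 16.13
position: [0.5238, 0.2406, 0.2073]
ee_rot: [-0.0, 0.939, 0.344, 0.0]
contact_force: [0.4, -0.8, -1.8]
width: 0.0251
gripper_force: 78.6
tool delta [-0.1321  0.1468  0.0073] dist 0.1977 yaw -49.7 t 16.13 q [0.31 0.31 1.58 0.   1.26 1.18]
turn 0.0
[0.5238042  0.24053622 0.20731186]
[157 217  27  33 491] [171.55397149 235.36252546]
disc ((0.5174733400344849, 0.22970068454742432), 0.045169759541749954) [0.4771765  0.18940978] [0.5579678  0.25755182]
[ 481    0   31  129 2223] [501.13900135  68.92802519]
disc ((-0.3716750144958496, -0.8523195385932922), 0.7316805124282837) [-0.6290236 -1.5382589] [-0.10277217 -0.16749713]
```

View pics/c8.png

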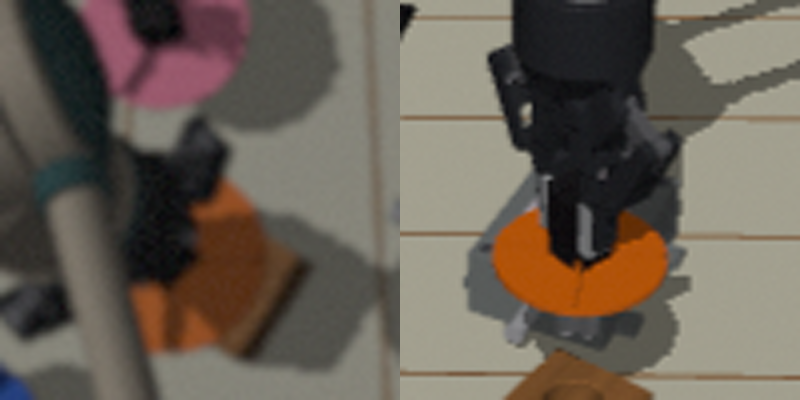

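The spinner is held level and clear of the stand, its disc centred near side crop (580,260). Checking its offset from the TCP while I start the move.

Converted, 0.0245 m / 0.2 = 0.1225, 0.0222 m / 0.2 = 0.111.

```bash
python3 - <<'E'
from meas import *
s=load('side'); tcp,R=pose()
hsv=cv2.cvtColor(cv2.GaussianBlur(s['img'],(3,3),0),cv2.COLOR_RGB2HSV); m=cv2.inRange(hsv,(4,150,70),(16,255,255)); m[:,:265]=0;m[:,325:]=0;m[:190]=0;m[231:]=0
e=cv2.convexHull(np.argwhere(m>0)[:,::-1].astype(np.int32))[:,0,:]; print(e.min(0),e.max(0))
Q=plane(s,e,tcp[2]-.0356)[:,:2]; fr=Q[Q[:,1]>np.median(Q[:,1])-.03]
from scipy.optimize import least_squares
r=least_squares(lambda c:np.hypot(*(fr-c).T)-.05,tcp[:2]); print('disc c',r.x,'rms',np.sqrt((r.fun**2).mean()),'tool',((r.x-tcp[:2])@R[:2,:2]).round(4))
print(plane(s,[294.6,214.6],tcp[2]-.0356))
E
echo '[[-0.1,0.111,0,0],[-0.11,0.1225,0,0],[-0.11,0.1225,0,0],[-0.11,0.1225,0,0],[-0.11,0.1225,0,0]]' | python3 -m handwheel >/dev/null
echo '[[-0.08,0.09,0,0],[-0.04,0.043,0,0],[0,0,0,0],[0,0,0,0],[0,0,0,0]]' | python3 -m handwheel >/dev/null
echo '[[0,0,0,0],[0,0,0,0],[0,0,0,0],[0,0,0,0],[0,0,0,0]]' | python3 -m handwheel
python3 -c "
from h import *
go(.518,.0431,.18,-49.7)"
```

```text
[273 203] [316 228]
disc c [0.52129667 0.24214868] rms 0.0007544230203791276 tool [-0.0009 -0.0029]
[[0.52128474 0.24322197 0.17171186]]
clock: 17.48
position: [0.518, 0.0437, 0.2073]
ee_rot: [-0.0, 0.939, 0.345, 0.0]
contact_force: [-0.3, -0.3, -1.3]
width: 0.025
gripper_force: 78.9
tool delta [-0.0004  0.0004  0.0273] dist 0.0273 yaw -49.66 t 17.48 q [-0.05  0.22  1.7   0.    1.22  0.82]
turn 0.0006
```

```bash

echo '[[0,0,0.05,0],[0,0,0.075,0],[0,0,0.06,0],[0,0,0.06,0],[0,0,0.04,0]]' | python3 -m handwheel
echo '[[0,0,0,0],[0,0,0,0],[0,0,0,0],[0,0,0,0],[0,0,0,0]]' | python3 -m handwheel
```

```text
clock: 17.9
position: [0.5171, 0.0433, 0.1485]
ee_rot: [-0.001, 0.939, 0.344, -0.001]
contact_force: [0.3, -0.9, -1.1]
width: 0.0248
gripper_force: 78.9
clock: 18.32
position: [0.5186, 0.0432, 0.151]
ee_rot: [0.0, 0.939, 0.344, 0.001]
contact_force: [-0.8, -0.7, -1.7]
width: 0.0248
gripper_force: 78.9
```

Inside the bore with no contact. On down towards the drive.

Converted, 0.004 m / 0.2 = 0.02, 0.003 m / 0.2 = 0.015.

```bash

echo '[[0,0,0.02,0],[0,0,0.02,0],[0,0,0.015,0],[0,0,0,0],[0,0,0,0]]' | python3 -m handwheel
echo '[[0,0,0.015,0],[0,0,0.015,0],[0,0,0,0],[0,0,0,0],[0,0,0,0]]' | python3 -m handwheel
```

```text
clock: 18.73
position: [0.5178, 0.0432, 0.1389]
ee_rot: [-0.0, 0.939, 0.344, -0.0]
contact_force: [-0.3, 0.4, -1.7]
width: 0.0249
gripper_force: 78.9
clock: 19.15
position: [0.5181, 0.0432, 0.1333]
ee_rot: [-0.0, 0.939, 0.344, 0.0]
contact_force: [-0.3, -0.2, -0.8]
width: 0.025
gripper_force: 78.9
```

The splines meshed at the first try. Pressing on against the spring.

Converted, 0.003 m / 0.2 = 0.015, 0.002 m / 0.2 = 0.01.

```bash

echo '[[0,0,0.015,0],[0,0,0.015,0],[0,0,0.01,0],[0,0,0.01,0],[0,0,0,0]]' | python3 -m handwheel
echo '[[0,0,0.01,0],[0,0,0.01,0],[0,0,0,0],[0,0,0,0],[0,0,0,0]]' | python3 -m handwheel
echo '[[0,0,0.005,0],[0,0,0,0],[0,0,0.005,0],[0,0,0,0],[0,0,0,0]]' | python3 -m handwheel
```

```text
clock: 19.57
position: [0.5184, 0.0432, 0.1236]
ee_rot: [0.0, 0.939, 0.344, 0.0]
contact_force: [-0.8, 0.2, 4.8]
width: 0.025
gripper_force: 79.6
clock: 19.98
position: [0.5184, 0.0432, 0.1202]
ee_rot: [0.0, 0.939, 0.344, 0.001]
contact_force: [-1.6, 0.8, 7.5]
width: 0.0247
gripper_force: 80.0
clock: 20.4
position: [0.5185, 0.0432, 0.1196]
ee_rot: [0.0, 0.939, 0.344, 0.001]
contact_force: [-3.7, 0.4, 14.7]
width: 0.0248
gripper_force: 81.3
```

Converted, 0.001 m / 0.2 = 0.005.

```bash

echo '[[0,0,0.005,0],[0,0,0,0],[0,0,0,0],[0,0,0,0],[0,0,0,0]]' | python3 -m handwheel
echo '[[0,0,0,0],[0,0,0,0],[0,0,0,0],[0,0,0,0],[0,0,0,0]]' | python3 -m handwheel
python3 -c "
from h import *
s=grab('side','s8.png')
f=lambda i,x,y,w,h,s:cv2.resize(i[y:y+h,x:x+w],(w*s,h*s),interpolation=cv2.INTER_CUBIC)
cv2.imwrite('pics/c9.png',f(s['img'],170,100,200,200,3)[:,:,::-1])"
```

```text
clock: 20.82
position: [0.5185, 0.0432, 0.1196]
ee_rot: [0.0, 0.939, 0.344, 0.001]
contact_force: [-5.1, 0.5, 22.3]
width: 0.0249
gripper_force: 82.2
clock: 21.23
position: [0.5185, 0.0433, 0.1196]
ee_rot: [0.0, 0.939, 0.344, 0.001]
contact_force: [-4.9, 1.1, 21.7]
width: 0.0249
gripper_force: 82.1
```

View pics/c9.png

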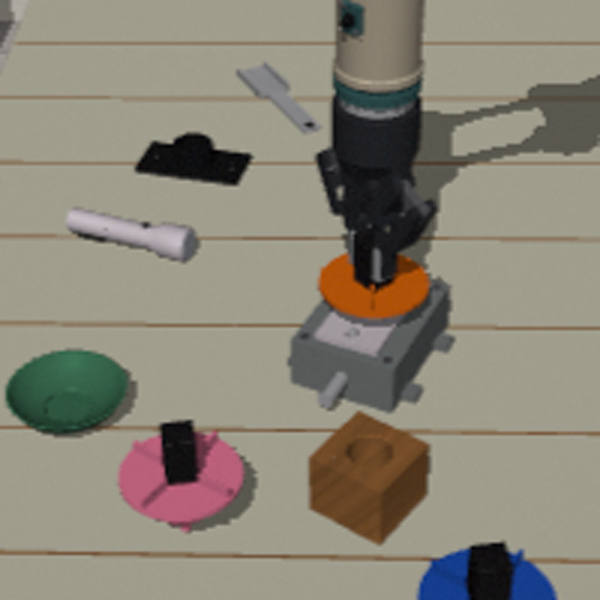

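The disc sits on the collar with a hard stop at 0.1196, the expected home height. The cover is flush and nothing else has moved. Handing in.

```bash
python3 -c "
from h import *
print(ticket.sign_off())"
```

```text
the job is handed in; nothing more can be done
None
```

The job is handed in at 21 s on the robot's clock: the cover lies flush and released on its pins, and the spinner is meshed with the drive and held pressed home on the collar with about 22 N.

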